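# Find the empty instrument cases by tipping

## Robot

A 6-joint arm with a two-finger parallel gripper is mounted at the origin on the work surface. World frame = base frame: x ahead of the robot, y to its left, z up, the work surface at z = 0. Lengths are in m, angles in rad, forces in N, time in s.
With the tool pointing down it reaches from about 0.425 to 0.925 m from the base axis. Payload 12.5 kg.
Tool frame: the origin (TCP) lies midway between the tips of the shut fingers; the grasp point (between the pads) lies 19 mm behind it; y points along the fingers, z is the direction in which the jaws open and shut, and the axes are right-handed (so a half turn about y gives the same grasp; the last joint's range is limited). The gripper opens to 85 mm and grips with 20 to 120 N. Pads are 22 mm wide; open, the fingers measure 114 mm over their backs; the gripper's body (76 mm by 85 mm) begins 54 mm behind the grasp point. The pads swing forward as they close: fully open they stand 13 mm farther back than shut.
Start: joints at [-0.106, 0.491, 1.559, -0, 1.092, -0.106], TCP at [0.625, 0, 0.231] pointing down, gripper open.
Joint ranges: [-3.1, 3.1], [-0.84, 2.19], [0.05, 2.79], [-1.13, 4.28], [0.06, 2.93], [-2.69, 2.69]. Speed limits (rad/s): [2.22, 2.22, 2.79, 3.14, 3.14, 3.14].

## Interface

Orientations are given as a unit quaternion [w, x, y, z].
In Python, from workcell import bot gives the robot as it stands.
- The arm moves only by the shell command python3 -m creep 'ROWS' [FORCE]. ROWS is JSON, a list of rows, each an object with "translation": the shift along the tool's x, y, z in units of 100 mm (1.0 is 100 mm), a list of three; "twist": the turn, a rotation vector about the tool's x, y, z in units of 45 degrees (1.0 is 45 degrees), a list of three; "hand": the gripper's target within -1 to 1 (shut at 1, half-way at 0, fully open at -1). In form: [{"translation": [tx, ty, tz], "twist": [rx, ry, rz], "hand": hand}, ...]. A call has 1 to 10 rows; each row shifts and turns the commanded pose from where the row before left it, along the tool's axes as they then stand; what a row does not reach is not made up. A row lasts 1/10 s, in which the tool goes at most 50 mm and 8.59 degrees, less where a joint would pass 70% of its speed; a pose out of reach is approached as far as the arm can. A call with a number of a shift or a turn outside -1 to 1 is refused whole. A call with a gripper value outside its range is refused whole. The fingers move at their own pace and stop on an object; FORCE is the grip in N (left out, the last holds). Time passes only in rows, so rows that do not move let the fingers close. It gives the time, the measured TCP pose, the force and the opening at its end, in the units of the state.
- bot.sense(): the state, without advancing time (a new reading comes with each control period).
- bot.snapshot(name): name is "scene" or "side" or "wrist"; returns a dict with "img" (400x640x3 uint8, blue, green, red), "camera_matrix" (3x3 intrinsics, pixels), "R" (3x3) and "t" (3): a world point X has camera coordinates R X + t. Camera axes: x right, y down, z forward; pixel columns grow to the right and rows downward; lengths in m; the calibration is good to about 2 mm. A picture is of the moment at which its call begins. There is no depth.
- bot.hand_in(): hands the job in, once; it reports no verdict.
The state is a dict: "t": time; "q": joint angles; "dq": joint speeds; "joint_efforts": joint torques, N m; "tool_pos": TCP position; "ee_rot": TCP orientation; "ft_force": force on the tool from outside, world axes, zero at the start; "ft_torque": the same for the moment, N m; "grip_width": finger opening in m.
Only numpy, scipy, OpenCV 4.12 (cv2) and the standard library are available. Lean on these libraries where they do the work, as an engineer would, in place of code of your own. Each camera call takes 0.05 s, during which the arm holds its last target. There are 200 camera calls.

## Task

Some of these three look-alike instrument cases on the bench mat still hold a heavy transformer and the others (one or two of them) are empty. Going from the robot's left to its right, raise each case slightly by the handle at its end, the far end staying down on the mat, and hold a moment to feel its weight; once all three have been felt, put the empty ones flat and side by side in the aluminium return tray, setting them down and not dropping them. Leave the loaded ones standing on the mat where they are, tip no case steeply, and do not disturb the meter, the solder spool or the cutters.

Things in the scene. Friction and masses are not known exactly. Their poses are not given: they have to be found in the camera images.
- case_left: Leftmost (largest y) of three identical closed grey plastic cases in a row. 110 mm long (own x), 64 wide (own y; can be gripped across), 50 high, flat lid, rigid, loose. Origin: centre of underside, z up. At its -x end (towards the robot) a U-shaped steel handle: level round bar 9 mm thick parallel to y, its axis 100 mm from the origin in -x (45 mm out from the end wall) and 38 mm above the underside.
- case_middle: Middle case, same as case_left. The handle's two legs run level from the bar to the end wall, 47 mm clear between them. Weight: about 0.23 kg empty, 0.75 to 0.95 kg with a transformer, centred over the origin; nothing outside shows which.
- case_right: Rightmost case (smallest y), same as case_left. With a case's bar raised 10 to 20 mm (tilt 0.06 to 0.13 rad) and its far bottom edge on the mat, the bar carries at least 0.35 of the weight, more if a tight pinch hinders the bar from turning: 0.8 to 2.2 N if empty, 2.6 to 5.5 N if loaded. Pinch lightly (about 20 N).
- mat: Thin grey-blue bench mat, fixed, 220 mm (x) x 380 mm (y), 3 mm thick; all three cases start on it, about 125 mm apart. Origin: centre of its underside, on the bench top.
- tray: Open aluminium return tray, fixed, left or right of the mat: 220 mm (x) x 270 mm (y) outside, rim 18 mm high, walls and floor 4 mm thick. Origin: centre of its underside, on the bench top, z up. Two cases fit side by side, their handles over or inside its robot-side rim.
- meter: Bystander: blue hand-held meter, 85 x 160 x 35 mm, lying beyond the mat and tray. Origin: centre of its underside.
- spool: Bystander: aluminium solder spool, 64 mm across, 50 mm high, standing upright. Origin: centre of its underside.
- cutters: Bystander: side cutters with orange grips, about 165 mm long along own x, 60 mm wide, 12 mm high. Origin: middle of the tool, on the bench.
There are look-alikes about, which are no part of the job. What is shaped like the case_middle but orange or red is not meant.

How it is judged:
On the way, in this order (a step that is already met when the one before it is completed fails the run):
1. the left case is held with its handle end raised (tilted 0.04 to 0.3 rad) and its far end on the mat, no case having been moved away (angle between case_left's own z axis and vertical between 0.04 and 0.3 rad and contact force between case_left and mat above 0.3 N and contact force between case_left and the fingers above 0.2 N and distance of each of case_left, case_middle, case_right from where it was at the start of the episode below 0.04 m), for 0.25 s.
2. the middle case is held with its handle end raised (tilted 0.04 to 0.3 rad) and its far end on the mat, no case having been moved away (angle between case_middle's own z axis and vertical between 0.04 and 0.3 rad and contact force between case_middle and mat above 0.3 N and contact force between case_middle and the fingers above 0.2 N and distance of each of case_left, case_middle, case_right from where it was at the start of the episode below 0.04 m), for 0.25 s.
3. the right case is held with its handle end raised (tilted 0.04 to 0.3 rad) and its far end on the mat, no case having been moved away (angle between case_right's own z axis and vertical between 0.04 and 0.3 rad and contact force between case_right and mat above 0.3 N and contact force between case_right and the fingers above 0.2 N and distance of each of case_left, case_middle, case_right from where it was at the start of the episode below 0.04 m), for 0.25 s.
At the end, for the whole second after the job is handed in: Each loaded case (pressing over 4.5 N) stands on the mat within 40 mm of its start; each empty case rests wholly (0.8 to 4.5 N) on the tray floor, underside below 12 mm over the tray's; all level within 0.06 rad, released, at rest (((contact force between case_left and mat above 4.5 N and distance of case_left from where it was at the start of the episode below 0.04 m) or (contact force between case_left and tray between 0.8 and 4.5 N and z of case_left in the frame of tray below 0.012 m)) and ((contact force between case_middle and mat above 4.5 N and distance of case_middle from where it was at the start of the episode below 0.04 m) or (contact force between case_middle and tray between 0.8 and 4.5 N and z of case_middle in the frame of tray below 0.012 m)) and ((contact force between case_right and mat above 4.5 N and distance of case_right from where it was at the start of the episode below 0.04 m) or (contact force between case_right and tray between 0.8 and 4.5 N and z of case_right in the frame of tray below 0.012 m)) and angle between each of case_left, case_middle, case_right's own z axis and vertical below 0.06 rad and linear speed of each of case_left, case_middle, case_right below 0.02 m/s); the robot touches nothing.
It fails at once if a case is tipped by more than 0.5 rad (angle between any of case_left, case_middle, case_right's own z axis and vertical above 0.5 rad).
It fails at once if a case is dropped: out of the fingers and moving faster than 0.7 m/s (a fall of 25 mm) ((linear speed of case_left above 0.7 m/s and contact force between case_left and the fingers below 0.1 N) or (linear speed of case_middle above 0.7 m/s and contact force between case_middle and the fingers below 0.1 N) or (linear speed of case_right above 0.7 m/s and contact force between case_right and the fingers below 0.1 N)).
It fails at once if the meter, spool or cutters are moved by more than 30 mm (distance of any of meter, spool, cutters from where it was at the start of the episode above 0.03 m).
It also fails if it takes over 72 s, if anything falls off the work surface, if the arm or the gripper's body presses on something with over 40 N, if the wrist force passes 120 N, or if a joint passes its speed limit or range.

## Working session

There is one attempt and no reset: what is moved stays moved. The work goes in short steps, Python scripts to look and compute and a shell command to move; the robot and the scene stay as the last step left them, time stands still between calls to the robot, and variables do not carry over. Pictures are saved under pics/ and viewed, about 8 in all and at most 12, crops included, and the job is handed in when it is done.

```bash
ls; mkdir -p pics; python3 - <<'E'
from workcell import bot
import cv2,numpy as np
s=bot.sense();print(s)
for n in("scene","side"):
    d=bot.snapshot(n);cv2.imwrite(f"pics/{n}0.png",d["img"]);np.savez(f"pics/{n}0.npz",**d)
    print(n,d["camera_matrix"].tolist(),np.round(-d["R"].T@d["t"],3),np.round(d["R"],3).tolist())
E
```

```text
pics
{'t': 0.0, 'q': array([-1.05628983e-01,  4.91547593e-01,  1.55948860e+00, -4.94720275e-06,
        1.09169842e+00, -1.05612182e-01]), 'dq': array([ 9.81400722e-04,  2.14130809e-04, -7.08853877e-04, -1.15760327e-03,
       -1.51977331e-03,  6.87709942e-05]), 'joint_efforts': array([-2.53899279e-04, -6.18447447e+01, -2.61596632e+01, -1.41405640e-04,
        4.01603000e-03, -9.44706159e-06]), 'tool_pos': array([6.24755521e-01, 2.94026601e-05, 2.30721694e-01]), 'ee_rot': array([ 0.49974128, -0.5002513 ,  0.50031657, -0.49969053]), 'ft_force': array([ 0.42993511, -1.00687936,  0.09625692]), 'ft_torque': array([-0.0589597 ,  0.02067764,  0.00756478]), 'grip_width': 0.08565465059330257}
scene [[362.2148795188804, 0.0, 318.6997317550626], [0.0, 362.2148795188804, 190.5983761190093], [0.0, 0.0, 1.0]] [ 1.267 -0.044  0.922] [[0.081, 0.997, -0.013], [0.766, -0.07, -0.639], [-0.638, 0.042, -0.769]]
side [[364.0431480890484, 0.0, 318.1257956839055], [0.0, 364.0431480890484, 201.44068565984674], [0.0, 0.0, 1.0]] [ 0.065 -0.691  0.761] [[0.812, -0.583, -0.015], [-0.389, -0.522, -0.759], [0.435, 0.622, -0.651]]
```

View pics/scene0.png

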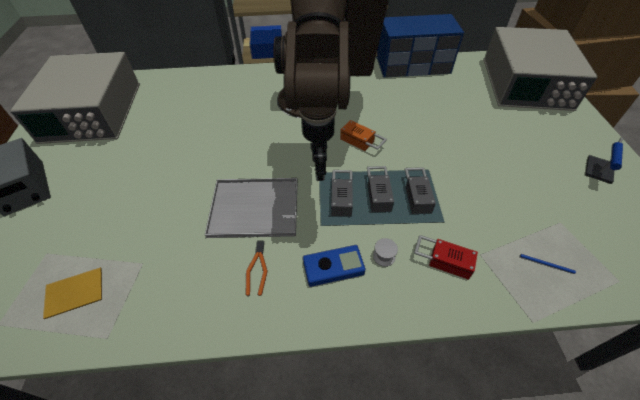

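View pics/side0.png

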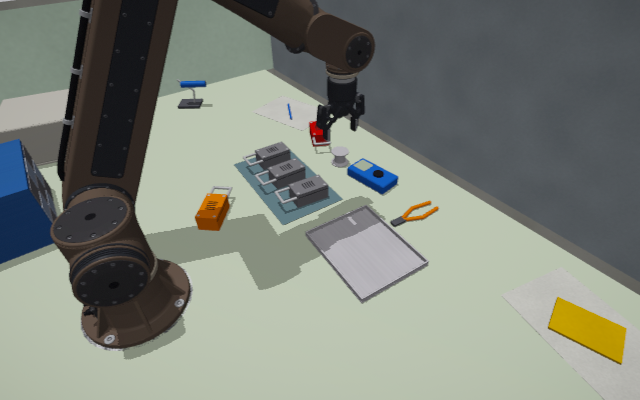

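The scene view looks towards the robot with +y to the right. The cases' lids are near (420,190) left, (380,188) middle and (342,190) right, on the mat. The tray is at (254,208), the meter at (334,265), the spool at (386,250) and the cutters at (257,268). The orange and red look-alikes are at (360,135) and (450,257).

```bash
cat > h.py <<'E'
import numpy as np,cv2
def ray(d,p,z):
    K,R,t=d["camera_matrix"],d["R"],d["t"]
    c=-R.T@t; v=R.T@np.linalg.solve(K,np.array([p[0],p[1],1.]))
    return c+v*(z-c[2])/v[2]
def proj(d,X):
    x=d["camera_matrix"]@(d["R"]@np.asarray(X,float)+d["t"]); return x[:2]/x[2]
E
python3 - <<'E'
import numpy as np,cv2
from h import *
d=dict(np.load("pics/scene0.npz")); im=d["img"]
c=cv2.resize(im[160:245,200:450],None,fx=3.2,fy=3.2,interpolation=cv2.INTER_CUBIC);cv2.imwrite("pics/crop0.png",c)
for n,p,z in [("L",(421,200),.053),("M",(381,196),.053),("R",(342,200),.053),("mat a",(320,223),.003),("mat b",(441,221),.003),("mat c",(432,169),.003),("mat d",(322,171),.003),
 ("tray",(218,180),.018),("tray",(297,180),.018),("tray",(207,236),.018),("tray",(297,236),.018),("spool",(386,245),.05),("meter",(334,262),.035),("orange",(358,130),.05),("orange bar",(380,146),.038)]:
    print(n,p,ray(d,p,z).round(3))
hsv=cv2.cvtColor(im,cv2.COLOR_BGR2HSV)
for p in [(330,200),(400,200),(342,185),(380,195),(420,195),(343,172)]: print(p,im[p[1],p[0]],hsv[p[1],p[0]])
E
```

```text
L (421, 200) [0.612 0.31  0.053]
M (381, 196) [0.586 0.192 0.053]
R (342, 200) [0.59  0.071 0.053]
mat a (320, 223) [ 0.634 -0.     0.003]
mat b (441, 221) [0.66  0.37  0.003]
mat c (432, 169) [0.444 0.403 0.003]
mat d (322, 171) [0.418 0.025 0.003]
tray (218, 180) [ 0.441 -0.326  0.018]
tray (297, 180) [ 0.465 -0.063  0.018]
tray (207, 236) [ 0.661 -0.337  0.018]
tray (297, 236) [ 0.685 -0.072  0.018]
spool (386, 245) [0.757 0.174 0.05 ]
meter (334, 262) [0.788 0.025 0.035]
orange (358, 130) [0.272 0.169 0.05 ]
orange bar (380, 146) [0.35  0.236 0.038]
(330, 200) [53 51 42] [95 53 53]
(400, 200) [83 81 63] [93 61 83]
(342, 185) [77 77 76] [90  3 77]
(380, 195) [79 78 77] [105   6  79]
(420, 195) [76 77 75] [75  7 77]
(343, 172) [71 72 67] [84 18 72]
```

View pics/crop0.png

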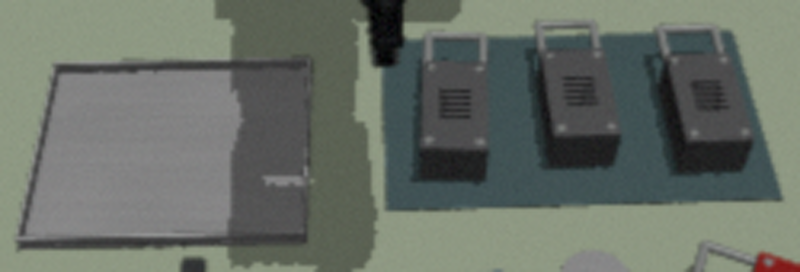

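```bash
python3 - <<'E'
import numpy as np
from h import *
from scipy.spatial.transform import Rotation as Ro
print(Ro.from_quat([ -0.5,.5,-.5,.5]).as_matrix().round(2))
d=dict(np.load("pics/scene0.npz"))
g=lambda p,z: ray(d,(p[0]/3.2+200-.34,p[1]/3.2+160-.34),z)
C={"R":[(422,62),(487,68),(487,143),(420,135),(425,35),(485,38)],"M":[(540,52),(603,50),(620,135),(552,132),(535,24),(597,22)],"L":[(668,57),(733,55),(752,140),(685,140),(658,29),(720,27)]}
for n,c in C.items():
    l=np.array([g(p,.053)[:2] for p in c[:4]]);b=np.array([g(p,.041)[:2] for p in c[4:]])
    ax=(l[2]+l[3]-l[0]-l[1])/2
    m=l.mean(0);bm=b.mean(0)
    print(n,"lid",m.round(3),"len",np.linalg.norm(ax).round(3),"w",np.linalg.norm(l[1]-l[0]).round(3),"yaw",np.degrees(np.arctan2(ax[1],ax[0])).round(1),"bar",bm.round(3),"dist",np.linalg.norm(m-bm).round(3),"yaw2",np.degrees(np.arctan2(*(m-bm)[::-1])).round(1))
t=np.array([g(p,.018)[:2] for p in [(55,65),(310,60),(308,243),(18,243)]]);print(t.round(3),t.mean(0).round(3))
E
```

```text
[[ 0.  0.  1.]
 [-1.  0.  0.]
 [ 0. -1.  0.]]
R lid [0.556 0.074] len 0.093 w 0.065 yaw -7.6 bar [0.46  0.087] dist 0.097 yaw2 -7.8
M lid [0.554 0.196] len 0.105 w 0.064 yaw -3.2 bar [0.452 0.204] dist 0.103 yaw2 -4.4
L lid [0.573 0.321] len 0.106 w 0.065 yaw -5.6 bar [0.47 0.33] dist 0.103 yaw2 -4.7
[[ 0.44  -0.33 ]
 [ 0.458 -0.064]
 [ 0.683 -0.075]
 [ 0.659 -0.342]] [ 0.56  -0.203]
```

```bash
python3 -m creep '[{"translation":[-0.47,0.1,-0.2],"twist":[0,0.11,0],"hand":0},{"translation":[-0.47,0.1,-0.2],"twist":[0,0,0],"hand":0},{"translation":[-0.47,0.1,-0.2],"twist":[0,0,0],"hand":0},{"translation":[-0.47,0.1,-0.2],"twist":[0,0,0],"hand":0},{"translation":[-0.47,0.1,-0.2],"twist":[0,0,0],"hand":0},{"translation":[-0.47,0.1,-0.2],"twist":[0,0,0],"hand":0},{"translation":[-0.3,0.1,-0.1],"twist":[0,0,0],"hand":0},{"translation":[0,0,0],"twist":[0,0,0],"hand":0},{"translation":[0,0,0],"twist":[0,0,0],"hand":0}]' 20
python3 - <<'E'
from workcell import bot
import cv2,numpy as np
d=bot.snapshot("wrist");cv2.imwrite("pics/w1.png",d["img"]);np.savez("pics/w1.npz",**d);s=bot.sense();print(s["tool_pos"],s["grip_width"])
print(np.round(-d["R"].T@d["t"],3),d["R"].round(2).tolist())
E
```

```text
t: 1.0
tool_pos: [0.5218, 0.3095, 0.1632]
ee_rot: [0.478, -0.479, 0.521, -0.521]
ft_force: [0.3, -0.2, -0.3]
grip_width: 0.0424
[0.52224362 0.30883489 0.16355282] 0.042864502692444566
[0.529 0.375 0.306] [[1.0, -0.08, -0.0], [-0.08, -0.96, 0.26], [-0.02, -0.26, -0.97]]
```

View pics/w1.png

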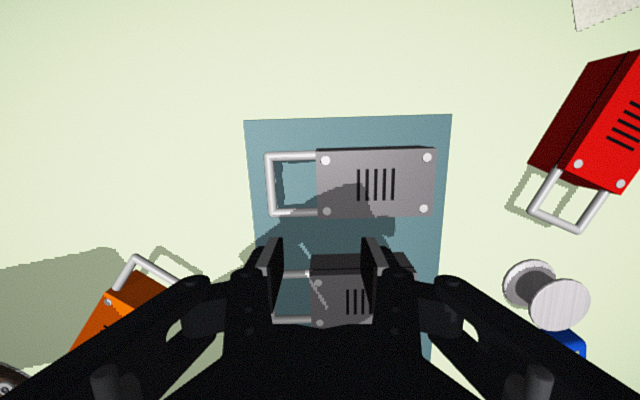

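The wrist view shows the left case with lid corners near (318,150), (436,147), (437,216) and (317,218), and its bar at x≈270 from y=155 to 213. The middle case is visible below, between the fingers.

```bash
python3 - <<'E'
from h import *
d=dict(np.load("pics/w1.npz"))
l=np.array([ray(d,p,.053)[:2] for p in [(317,149),(436,147),(437,216),(317,218)]]);print(l.round(3),l.mean(0).round(3))
print([ray(d,p,.041)[:2].round(3) for p in [(270,155),(271,213)]])
ax=(l[1]+l[2]-l[0]-l[3]);print(np.degrees(np.arctan2(ax[1],ax[0])))
E
```

```text
[[0.523 0.359]
 [0.63  0.352]
 [0.632 0.286]
 [0.517 0.294]] [0.576 0.323]
[array([0.478, 0.357]), array([0.471, 0.3  ])]
-3.8782468888312414
```

```bash
python3 -m creep '[{"translation":[-0.08,0.1,-0.25],"twist":[0,0,0],"hand":0},{"translation":[-0.08,0.1,-0.25],"twist":[0,0,0],"hand":0},{"translation":[0,0,0],"twist":[0,0,0],"hand":0},{"translation":[0,0.3,0],"twist":[0,0,0],"hand":0},{"translation":[0,0.3,0],"twist":[0,0,0],"hand":0},{"translation":[0,0.3,0],"twist":[0,0,0],"hand":0},{"translation":[0,0.2,0],"twist":[0,0,0],"hand":0},{"translation":[0,0.1,0],"twist":[0,0,0],"hand":0},{"translation":[0,0,0],"twist":[0,0,0],"hand":0},{"translation":[0,0,0],"twist":[0,0,0],"hand":0}]' 20
cat > look.py <<'E'
import sys,cv2,numpy as np
from workcell import bot
F=[]
for i in range(int(sys.argv[1])):
    d=bot.snapshot("wrist");F.append(bot.sense()["ft_force"])
s=bot.sense();print(s["t"],s["tool_pos"].round(4),s["grip_width"].round(4),"F",np.mean(F,0).round(2),np.std(F,0).round(2))
if len(sys.argv)>2:
    for n in sys.argv[3:] or ["wrist"]:
        d=bot.snapshot(n);cv2.imwrite(f"pics/{sys.argv[2]}{n}.png",d["img"]);np.savez(f"pics/{sys.argv[2]}{n}.npz",**d)
E
python3 look.py 3 a wrist
```

```text
t: 2.05
tool_pos: [0.4747, 0.3292, 0.0246]
ee_rot: [-0.478, 0.477, -0.521, 0.521]
ft_force: [-0.4, -1.0, -0.2]
grip_width: 0.043Traceback (most recent call last):
  File "look.py", line 6, in <module>
    s=bot.sense();print(s["t"],s["tool_pos"].round(4),s["grip_width"].round(4),"F",np.mean(F,0).round(2),np.std(F,0).round(2))
                                                      ^^^^^^^^^^^^^^^^^^^^^
AttributeError: 'float' object has no attribute 'round'
```

```bash
sed -i 's/s\["grip_width"\].round(4)/round(float(s["grip_width"]),4)/' look.py; python3 look.py 4; python3 -m creep '[{"translation":[0,0,0],"twist":[0,0,0],"hand":1},{"translation":[0,0,0],"twist":[0,0,0],"hand":1},{"translation":[0,0,0],"twist":[0,0,0],"hand":1},{"translation":[0,0,0],"twist":[0,0,0],"hand":1},{"translation":[0,0,0],"twist":[0,0,0],"hand":1}]' 20; python3 look.py 3
```

```text
2.4 [0.4739 0.3295 0.0242] 0.0426 F [ 0.15 -0.43 -0.59] [0.17 0.41 0.38]
t: 2.9
tool_pos: [0.4735, 0.3294, 0.0237]
ee_rot: [0.478, -0.478, 0.521, -0.521]
ft_force: [-3.9, -0.5, 3.7]
grip_width: 0.0078
3.05 [0.4735 0.3294 0.0237] 0.008 F [-3.77  0.93  4.34] [0.15 0.75 0.14]
```

```bash
python3 -m creep '[{"translation":[0,-0.04,0.01],"twist":[0,0,0],"hand":1},{"translation":[0,-0.04,0.01],"twist":[0,0,0],"hand":1},{"translation":[0,-0.04,0.01],"twist":[0,0,0],"hand":1},{"translation":[0,-0.03,0.01],"twist":[0,0,0],"hand":1},{"translation":[0,0,0],"twist":[0,0,0],"hand":1},{"translation":[0,0,0],"twist":[0,0,0],"hand":1},{"translation":[0,0,0],"twist":[0,0,0],"hand":1}]' 20; python3 look.py 6 b wrist side
```

```text
t: 3.75
tool_pos: [0.4778, 0.329, 0.0386]
ee_rot: [-0.478, 0.478, -0.521, 0.521]
ft_force: [-0.5, 1.5, -3.8]
grip_width: 0.0082
4.05 [0.4778 0.329  0.0386] 0.0081 F [-0.99  1.27 -3.16] [0.36 0.36 0.33]
```

View pics/bside.png

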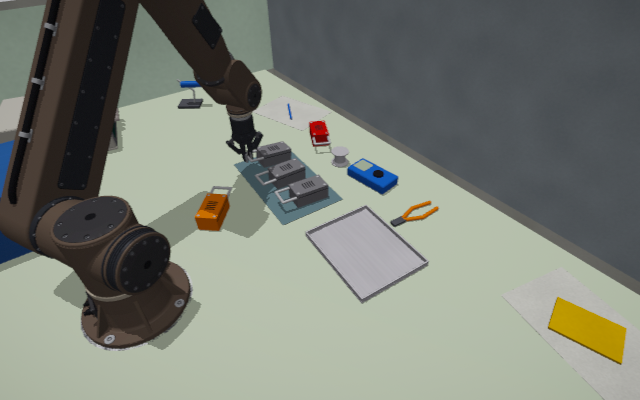

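The side view shows the left case's handle in the fingers near (250,155), with the others untouched. The force is borderline, so I sample more.

```bash
python3 look.py 12; python3 -m creep '[{"translation":[0,-0.04,0.01],"twist":[0,0,0],"hand":1},{"translation":[0,0,0],"twist":[0,0,0],"hand":1},{"translation":[0,0,0],"twist":[0,0,0],"hand":1}]' 20; python3 look.py 12 c wrist
```

```text
4.75 [0.4778 0.329  0.0387] 0.0082 F [ 0.    1.43 -3.37] [0.61 0.68 0.31]
t: 5.05
tool_pos: [0.479, 0.329, 0.0429]
ee_rot: [-0.478, 0.478, -0.521, 0.521]
ft_force: [2.6, 0.1, -3.9]
grip_width: 0.0078
5.65 [0.4788 0.329  0.0427] 0.0084 F [ 2.74  1.03 -4.44] [0.51 0.33 0.45]
```

View pics/cwrist.png

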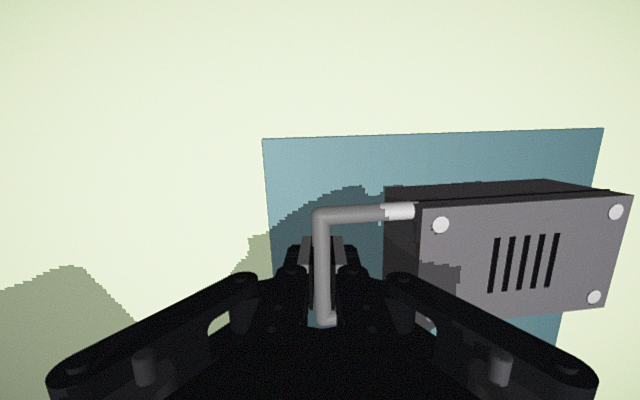

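The wrist view shows the bar held between the pads at (322,270), with the case tilted slightly. I lower part way to average out the pinch-moment hysteresis, then set it down and open.

```bash
python3 -m creep '[{"translation":[0,0.04,-0.01],"twist":[0,0,0],"hand":1},{"translation":[0,0.02,-0.01],"twist":[0,0,0],"hand":1},{"translation":[0,0,0],"twist":[0,0,0],"hand":1},{"translation":[0,0,0],"twist":[0,0,0],"hand":1}]' 20; python3 look.py 8; python3 -m creep '[{"translation":[0,0.04,-0.01],"twist":[0,0,0],"hand":1},{"translation":[0,0.04,-0.01],"twist":[0,0,0],"hand":1},{"translation":[0,0.05,-0.01],"twist":[0,0,0],"hand":1},{"translation":[0,0,0],"twist":[0,0,0],"hand":1},{"translation":[0,0,0],"twist":[0,0,0],"hand":0},{"translation":[0,0,0],"twist":[0,0,0],"hand":0},{"translation":[0,0,0],"twist":[0,0,0],"hand":0},{"translation":[0,0,0],"twist":[0,0,0],"hand":0}]' 20
```

```text
t: 6.1
tool_pos: [0.4767, 0.3291, 0.0366]
ee_rot: [0.478, -0.478, 0.521, -0.521]
ft_force: [0.7, 1.4, -4.2]
grip_width: 0.0081
6.5 [0.4767 0.3291 0.0367] 0.0082 F [ 1.11  1.12 -3.34] [0.64 0.41 0.71]
t: 7.3
tool_pos: [0.4739, 0.3293, 0.0236]
ee_rot: [-0.478, 0.478, -0.521, 0.521]
ft_force: [-0.2, 0.1, 0.9]
grip_width: 0.0427
```

```bash
python3 -m creep '[{"translation":[0,-0.25,0],"twist":[0,0,0],"hand":0},{"translation":[0,-0.45,0],"twist":[0,0,0],"hand":0},{"translation":[0.425,0,-0.024],"twist":[0,0,0],"hand":0},{"translation":[0.425,0,-0.024],"twist":[0,0,0],"hand":0},{"translation":[0.425,0,-0.024],"twist":[0,0,0],"hand":0},{"translation":[0,0,0],"twist":[0,0,0],"hand":0},{"translation":[0,0.35,0],"twist":[0,0,0],"hand":0},{"translation":[0,0.25,0],"twist":[0,0,0],"hand":0},{"translation":[0,0.1,0],"twist":[0,0,0],"hand":0},{"translation":[0,0,0],"twist":[0,0,0],"hand":0}]' 20; python3 look.py 6
python3 -m creep '[{"translation":[0,0,0],"twist":[0,0,0],"hand":1},{"translation":[0,0,0],"twist":[0,0,0],"hand":1},{"translation":[0,0,0],"twist":[0,0,0],"hand":1},{"translation":[0,0,0],"twist":[0,0,0],"hand":1},{"translation":[0,0,0],"twist":[0,0,0],"hand":1}]' 20; python3 look.py 3
```

```text
t: 8.3
tool_pos: [0.4553, 0.2031, 0.0227]
ee_rot: [0.477, -0.479, 0.521, -0.521]
ft_force: [0.9, 0.8, -0.1]
grip_width: 0.0424
8.6 [0.456  0.2032 0.0246] 0.0424 F [-0.05 -0.28  0.5 ] [0.34 0.37 0.49]
t: 9.1
tool_pos: [0.4557, 0.2031, 0.0238]
ee_rot: [-0.478, 0.478, -0.521, 0.521]
ft_force: [-0.3, 0.9, 3.7]
grip_width: 0.0081
9.25 [0.4556 0.203  0.0237] 0.0084 F [-0.55  1.84  3.63] [0.37 0.1  0.08]
```

```bash
python3 -m creep '[{"translation":[0,-0.04,0.01],"twist":[0,0,0],"hand":1},{"translation":[0,-0.04,0.01],"twist":[0,0,0],"hand":1},{"translation":[0,-0.04,0.01],"twist":[0,0,0],"hand":1},{"translation":[0,-0.05,0.01],"twist":[0,0,0],"hand":1},{"translation":[0,0,0],"twist":[0,0,0],"hand":1},{"translation":[0,0,0],"twist":[0,0,0],"hand":1},{"translation":[0,0,0],"twist":[0,0,0],"hand":1}]' 20; python3 look.py 10
python3 -m creep '[{"translation":[0,0.02,0],"twist":[0,0,0],"hand":1},{"translation":[0,0.02,-0.01],"twist":[0,0,0],"hand":1},{"translation":[0,0,0],"twist":[0,0,0],"hand":1}]' 20; python3 look.py 10
```

```text
t: 9.95
tool_pos: [0.4596, 0.2026, 0.0406]
ee_rot: [-0.478, 0.478, -0.521, 0.521]
ft_force: [1.4, 0.3, -1.2]
grip_width: 0.0081
10.45 [0.4595 0.2026 0.0406] 0.0083 F [ 0.22  0.14 -1.4 ] [0.34 0.39 0.63]
t: 10.75
tool_pos: [0.4584, 0.2027, 0.0364]
ee_rot: [0.478, -0.478, 0.521, -0.521]
ft_force: [-0.1, -0.4, -1.5]
grip_width: 0.0081
11.25 [0.4586 0.2027 0.0367] 0.0079 F [ 0.24  0.18 -1.1 ] [0.53 0.45 0.66]
```

Middle: about 1.2 N, so empty. On to the right case.

```bash
python3 -m creep '[{"translation":[0,0.04,-0.01],"twist":[0,0,0],"hand":1},{"translation":[0,0.04,-0.01],"twist":[0,0,0],"hand":1},{"translation":[0,0.05,-0.01],"twist":[0,0,0],"hand":1},{"translation":[0,0,0],"twist":[0,0,0],"hand":1},{"translation":[0,0,0],"twist":[0,0,0],"hand":0},{"translation":[0,0,0],"twist":[0,0,0],"hand":0},{"translation":[0,0,0],"twist":[0,0,0],"hand":0},{"translation":[0,0,0],"twist":[0,0,0],"hand":0}]' 20
python3 -m creep '[{"translation":[0,-0.25,0],"twist":[0,0,0],"hand":0},{"translation":[0,-0.45,0],"twist":[0,0,0],"hand":0},{"translation":[0.39,0,0.055],"twist":[0,0,0],"hand":0},{"translation":[0.39,0,0.055],"twist":[0,0,0],"hand":0},{"translation":[0.38,0,0.054],"twist":[0,0.06,0],"hand":0},{"translation":[0,0,0],"twist":[0,0,0],"hand":0},{"translation":[0,0,0],"twist":[0,0,0],"hand":0}]' 20
python3 look.py 3 d wrist
```

```text
t: 12.05
tool_pos: [0.4557, 0.2029, 0.0237]
ee_rot: [-0.478, 0.478, -0.521, 0.521]
ft_force: [-0.2, 0.3, -0.1]
grip_width: 0.0426
t: 12.75
tool_pos: [0.4621, 0.0854, 0.0938]
ee_rot: [-0.465, 0.465, -0.533, 0.533]
ft_force: [-0.1, 0.2, 0.2]
grip_width: 0.0427
12.9 [0.4619 0.0868 0.0937] 0.0429 F [-0.01  0.36 -0.05] [0.05 0.28 0.28]
```

View pics/dwrist.png

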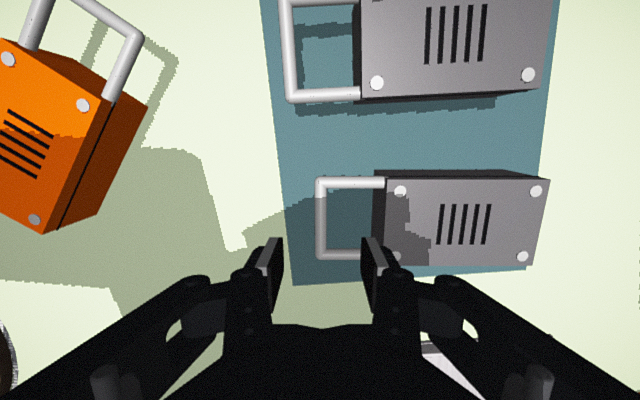

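The wrist view shows the right case's bar near x=320, y 182 to 255, and its lid aligned with the tool.

```bash
python3 - <<'E'
from h import *
d=dict(np.load("pics/dwrist.npz"))
for p in [(321,181),(320,256)]: print("bar",ray(d,p,.041).round(3))
for p in [(550,178),(530,265),(388,183)]: print("lidR",ray(d,p,.053).round(3))
for p in [(287,97)]: print("barM",ray(d,p,.041).round(3))
for p in [(363,98),(540,90)]: print("lidM",ray(d,p,.053).round(3))
E
```

```text
bar [0.467 0.117 0.041]
bar [0.458 0.059 0.041]
lidR [0.62  0.101 0.053]
lidR [0.611 0.038 0.053]
lidR [0.512 0.112 0.053]
barM [0.452 0.176 0.041]
lidM [0.5   0.168 0.053]
lidM [0.609 0.158 0.053]
```

```bash
python3 -m creep '[{"translation":[0,0.35,0],"twist":[0,0,0],"hand":0},{"translation":[0,0.25,0],"twist":[0,0,0],"hand":0},{"translation":[0,0.1,0],"twist":[0,0,0],"hand":0},{"translation":[0,0,0],"twist":[0,0,0],"hand":0},{"translation":[0,0,0],"twist":[0,0,0],"hand":1},{"translation":[0,0,0],"twist":[0,0,0],"hand":1},{"translation":[0,0,0],"twist":[0,0,0],"hand":1},{"translation":[0,0,0],"twist":[0,0,0],"hand":1},{"translation":[0,0,0],"twist":[0,0,0],"hand":1}]' 20; python3 look.py 2
python3 -m creep '[{"translation":[0,-0.04,0.01],"twist":[0,0,0],"hand":1},{"translation":[0,-0.04,0.01],"twist":[0,0,0],"hand":1},{"translation":[0,-0.04,0.01],"twist":[0,0,0],"hand":1},{"translation":[0,-0.05,0.01],"twist":[0,0,0],"hand":1},{"translation":[0,0,0],"twist":[0,0,0],"hand":1},{"translation":[0,0,0],"twist":[0,0,0],"hand":1},{"translation":[0,0,0],"twist":[0,0,0],"hand":1}]' 20; python3 look.py 10
python3 -m creep '[{"translation":[0,0.02,0],"twist":[0,0,0],"hand":1},{"translation":[0,0.02,-0.01],"twist":[0,0,0],"hand":1},{"translation":[0,0,0],"twist":[0,0,0],"hand":1}]' 20; python3 look.py 10
```

```text
t: 13.85
tool_pos: [0.462, 0.0861, 0.0242]
ee_rot: [-0.466, 0.465, -0.532, 0.532]
ft_force: [-1.5, 2.9, 5.0]
grip_width: 0.0083
13.95 [0.4619 0.0861 0.024 ] 0.0078 F [-2.75  2.6   5.43] [0.59 0.   0.47]
t: 14.65
tool_pos: [0.4659, 0.0854, 0.0406]
ee_rot: [-0.466, 0.465, -0.532, 0.532]
ft_force: [0.7, -0.3, -2.5]
grip_width: 0.0083
15.15 [0.4658 0.0855 0.0406] 0.0081 F [ 0.28  0.01 -1.66] [0.59 0.47 0.4 ]
t: 15.45
tool_pos: [0.4648, 0.0856, 0.0364]
ee_rot: [0.466, -0.466, 0.532, -0.532]
ft_force: [-0.1, 0.7, -1.3]
grip_width: 0.0081
15.95 [0.4649 0.0856 0.0367] 0.0082 F [ 0.29 -0.27 -1.15] [0.37 0.57 0.38]
```

Right: about 1.4 N, so empty; only the left is loaded. Set it down, then turn for a grip across the body.

```bash
python3 -m creep '[{"translation":[0,0.04,-0.01],"twist":[0,0,0],"hand":1},{"translation":[0,0.04,-0.01],"twist":[0,0,0],"hand":1},{"translation":[0,0.05,-0.01],"twist":[0,0,0],"hand":1},{"translation":[0,0,0],"twist":[0,0,0],"hand":1},{"translation":[0,0,0],"twist":[0,0,0],"hand":0},{"translation":[0,0,0],"twist":[0,0,0],"hand":0},{"translation":[0,0,0],"twist":[0,0,0],"hand":0},{"translation":[0,0,0],"twist":[0,0,0],"hand":0},{"translation":[0,-0.3,0],"twist":[0,0,0],"hand":0},{"translation":[0,-0.5,0],"twist":[0,0,0],"hand":-1}]' 20
python3 -m creep '[{"translation":[0,0,0.33],"twist":[0,0,0],"hand":-1},{"translation":[0,0,0.33],"twist":[0,0,0],"hand":-1},{"translation":[-0.02,0,0.33],"twist":[0,0,0],"hand":-1},{"translation":[0,0,0],"twist":[0,0.18,0],"hand":-1},{"translation":[0,0,0],"twist":[0,0.18,0],"hand":-1},{"translation":[0,0,0],"twist":[0,0.18,0],"hand":-1},{"translation":[0,0,0],"twist":[0,0.18,0],"hand":-1},{"translation":[0,0,0],"twist":[0,0.18,0],"hand":-1},{"translation":[0,0,0],"twist":[0,0.18,0],"hand":-1},{"translation":[0,0,0],"twist":[0,0.18,0],"hand":-1}]' 40
python3 -m creep '[{"translation":[0,0,0],"twist":[0,0.18,0],"hand":-1},{"translation":[0,0,0],"twist":[0,0.18,0],"hand":-1},{"translation":[0,0,0],"twist":[0,0.18,0],"hand":-1},{"translation":[0,0,0],"twist":[0,0.18,0],"hand":-1},{"translation":[0,0,0],"twist":[0,0.02,0],"hand":-1},{"translation":[0,0,0],"twist":[0,0,0],"hand":-1}]' 40
python3 look.py 1 e wrist scene
```

```text
t: 16.95
tool_pos: [0.4608, 0.0858, 0.1026]
ee_rot: [0.464, -0.467, 0.533, -0.531]
ft_force: [0.8, 0.7, 0.4]
grip_width: 0.0556
t: 17.95
tool_pos: [0.5603, 0.0748, 0.1036]
ee_rot: [-0.155, 0.155, -0.69, 0.69]
ft_force: [-0.2, -0.4, 0.6]
grip_width: 0.0851
t: 18.55
tool_pos: [0.5603, 0.0748, 0.1036]
ee_rot: [0.046, -0.046, -0.706, 0.706]
ft_force: [-0.3, 0.4, -0.6]
grip_width: 0.0853
18.6 [0.5603 0.0748 0.1037] 0.0853 F [0.14 0.5  0.64] [0. 0. 0.]
```

View pics/ewrist.png

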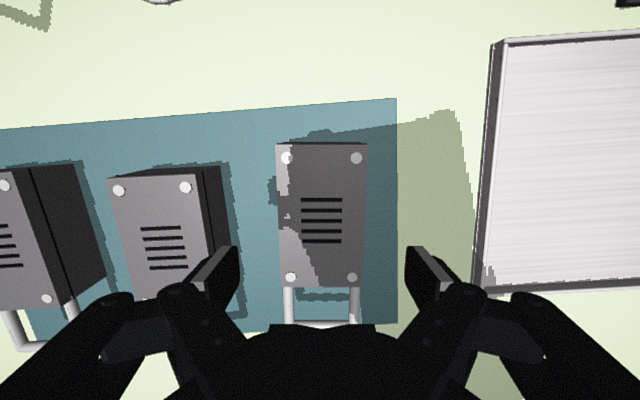

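The wrist view shows the right case centred between the open fingers, lid corners (277,143), (368,144), (366,288), (278,287). The tray starts at x≈490, and its far-left rim corner is near (493,42).

```bash
python3 - <<'E'
from h import *
d=dict(np.load("pics/ewrist.npz"))
l=np.array([ray(d,p,.053)[:2] for p in [(277,143),(368,144),(366,288),(278,287)]]);print(l.round(3),l.mean(0).round(3))
ax=l[0]+l[1]-l[2]-l[3];print("yawR",np.degrees(np.arctan2(ax[1],ax[0])))
l=np.array([ray(d,p,.053)[:2] for p in [(107,177),(202,173),]]);print("M far corners",l.round(3))
print("tray",ray(d,(491,42),.018).round(3),ray(d,(476,290),.018).round(3))
E
```

```text
[[0.622 0.098]
 [0.614 0.036]
 [0.503 0.048]
 [0.513 0.116]] [0.563 0.075]
yawR -7.611953198282073
M far corners [[0.615 0.221]
 [0.609 0.154]]
tray [ 0.673 -0.066  0.018] [ 0.465 -0.058  0.018]
```

```bash
python3 -m creep '[{"translation":[0,0.3,0],"twist":[0,0,0],"hand":-1},{"translation":[0,0.3,0],"twist":[0,0,0],"hand":-1},{"translation":[0,0.2,0],"twist":[0,0,0],"hand":-1},{"translation":[0,0.1,0],"twist":[0,0,0],"hand":-1},{"translation":[0,0,0],"twist":[0,0,0],"hand":-1},{"translation":[0,0,0],"twist":[0,0,0],"hand":1},{"translation":[0,0,0],"twist":[0,0,0],"hand":1},{"translation":[0,0,0],"twist":[0,0,0],"hand":1},{"translation":[0,0,0],"twist":[0,0,0],"hand":1},{"translation":[0,0,0],"twist":[0,0,0],"hand":1}]' 40;  python3 look.py 2
```

```text
t: 19.7
tool_pos: [0.5609, 0.0748, 0.0149]
ee_rot: [-0.046, 0.048, 0.706, -0.705]
ft_force: [-0.4, 1.2, 7.5]
grip_width: 0.0635
19.8 [0.5609 0.0748 0.0149] 0.0638 F [-1.17 -0.3   6.86] [0.17 0.15 0.25]
```

```bash
python3 -m creep '[{"translation":[0,-0.05,0],"twist":[0,0,0],"hand":1},{"translation":[0,-0.1,0],"twist":[0,0,0],"hand":1},{"translation":[0,-0.2,0],"twist":[0,0,0],"hand":1},{"translation":[0,-0.2,0],"twist":[0,0,0],"hand":1},{"translation":[0,-0.05,0],"twist":[0,0,0],"hand":1},{"translation":[0,0,0],"twist":[0,0,0],"hand":1},{"translation":[0,0,0],"twist":[0,0,0],"hand":1}]' 40;  python3 look.py 4
python3 -m creep '[{"translation":[-0.02,0,0.15],"twist":[0,0,0],"hand":1},{"translation":[-0.06,0,0.45],"twist":[0,0,0],"hand":1},{"translation":[-0.06,0,0.45],"twist":[0,0,0],"hand":1},{"translation":[-0.06,0,0.45],"twist":[0,0,0],"hand":1},{"translation":[-0.06,0,0.45],"twist":[0,0,0],"hand":1},{"translation":[-0.06,0,0.45],"twist":[0,0,0],"hand":1},{"translation":[-0.06,0,0.45],"twist":[0,0,0],"hand":1},{"translation":[-0.05,0,0.36],"twist":[0,0,0],"hand":1},{"translation":[-0.01,0,0.15],"twist":[0,-0.09,0],"hand":1},{"translation":[0,0,0],"twist":[0,0,0],"hand":1}]' 40
python3 look.py 2 f scene side
```

```text
t: 20.5
tool_pos: [0.56, 0.0748, 0.0732]
ee_rot: [0.047, -0.047, -0.706, 0.706]
ft_force: [0.5, 0.3, -2.4]
grip_width: 0.0633
20.7 [0.56   0.0748 0.0729] 0.0637 F [ 0.52 -0.24 -2.36] [0.62 0.21 0.39]
t: 21.7
tool_pos: [0.5583, -0.267, 0.0731]
ee_rot: [0.023, -0.023, -0.707, 0.707]
ft_force: [0.6, 0.5, -1.6]
grip_width: 0.0635
21.8 [ 0.5586 -0.2643  0.0733] 0.0636 F [-0.7   0.17 -2.54] [0.05 0.42 0.2 ]
```

View pics/fside.png

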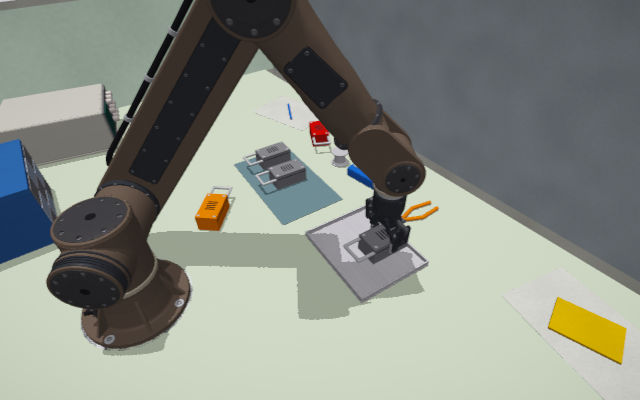

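The side view shows the level case held over the far half of the tray; the hang weight is 2.4 N, which confirms empty. I lower it and release.

```bash
python3 -m creep '[{"translation":[0,0.2,0],"twist":[0,0,0],"hand":1},{"translation":[0,0.2,0],"twist":[0,0,0],"hand":1},{"translation":[0,0.1,0],"twist":[0,0,0],"hand":1},{"translation":[0,0.05,0],"twist":[0,0,0],"hand":1},{"translation":[0,0.02,0],"twist":[0,0,0],"hand":1},{"translation":[0,0.01,0],"twist":[0,0,0],"hand":1},{"translation":[0,0,0],"twist":[0,0,0],"hand":1}]' 40;  python3 look.py 3
```

```text
t: 22.6
tool_pos: [0.5595, -0.2642, 0.0162]
ee_rot: [0.022, -0.023, -0.707, 0.707]
ft_force: [0.0, -0.6, -0.9]
grip_width: 0.063
22.75 [ 0.5594 -0.2642  0.0162] 0.0634 F [-0.16 -0.8  -2.07] [0.78 0.44 0.61]
```

```bash
python3 -m creep '[{"translation":[0,0.01,0],"twist":[0,0,0],"hand":1},{"translation":[0,0,0],"twist":[0,0,0],"hand":1},{"translation":[0,0,0],"twist":[0,0,0],"hand":-1},{"translation":[0,0,0],"twist":[0,0,0],"hand":-1},{"translation":[0,0,0],"twist":[0,0,0],"hand":-1},{"translation":[0,0,0],"twist":[0,0,0],"hand":-1},{"translation":[0,-0.14,0],"twist":[0,0,0],"hand":-1},{"translation":[0,-0.35,0],"twist":[0,0,0],"hand":-1},{"translation":[0,-0.35,0],"twist":[0,0,0],"hand":-1},{"translation":[0,0,0],"twist":[0,0,0],"hand":-1}]' 40
python3 -m creep '[{"translation":[0.032,0,-0.457],"twist":[0,0,0],"hand":-1},{"translation":[0.032,0,-0.457],"twist":[0,0,0],"hand":-1},{"translation":[0.032,0,-0.457],"twist":[0,0,0],"hand":-1},{"translation":[0.032,0,-0.457],"twist":[0,0,0],"hand":-1},{"translation":[0.032,0,-0.457],"twist":[0,0,0],"hand":-1},{"translation":[0.032,0,-0.457],"twist":[0,0,0],"hand":-1},{"translation":[0.032,0,-0.457],"twist":[0,0,0],"hand":-1},{"translation":[0.032,0,-0.457],"twist":[0,0,0],"hand":-1},{"translation":[0.032,0,-0.457],"twist":[0,0,0],"hand":-1},{"translation":[0.032,0,-0.457],"twist":[0,0.02,0],"hand":-1}]' 40
python3 look.py 2 g wrist side
```

```text
t: 23.75
tool_pos: [0.561, -0.2651, 0.104]
ee_rot: [0.02, -0.025, -0.705, 0.708]
ft_force: [0.1, 0.3, -0.5]
grip_width: 0.0854
t: 24.75
tool_pos: [0.5556, 0.1959, 0.0991]
ee_rot: [-0.028, 0.028, 0.707, -0.707]
ft_force: [0.1, -0.5, -0.5]
grip_width: 0.0852
24.85 [0.5554 0.1987 0.099 ] 0.0851 F [-1.61  2.08  0.28] [1.02 2.41 0.02]
```

View pics/gwrist.png

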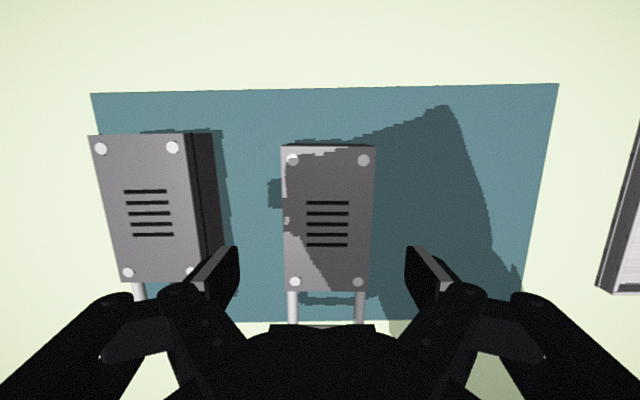

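The wrist view shows the middle case between the fingers, lid corners (281,147), (376,147), (371,293), (284,291), slightly right of centre.

```bash
python3 - <<'E'
from h import *
from workcell import bot
d=dict(np.load("pics/gwrist.npz"))
l=np.array([ray(d,p,.053)[:2] for p in [(281,147),(376,147),(371,293),(284,291)]]);print(l.round(3),l.mean(0).round(3))
ax=l[0]+l[1]-l[2]-l[3];print("yawM",np.degrees(np.arctan2(ax[1],ax[0])))
print(bot.sense()["tool_pos"])
E
```

```text
[[0.613 0.222]
 [0.609 0.159]
 [0.498 0.165]
 [0.505 0.232]] [0.556 0.195]
yawM -4.285074827903065
[0.5555523  0.1948772  0.09874512]
```

```bash
python3 -m creep '[{"translation":[0,0.3,0],"twist":[0,0,0],"hand":-1},{"translation":[0,0.3,0],"twist":[0,0,0],"hand":-1},{"translation":[0,0.15,0],"twist":[0,0,0],"hand":-1},{"translation":[0,0.09,0],"twist":[0,0,0],"hand":-1},{"translation":[0,0,0],"twist":[0,0,0],"hand":-1},{"translation":[0,0,0],"twist":[0,0,0],"hand":1},{"translation":[0,0,0],"twist":[0,0,0],"hand":1},{"translation":[0,0,0],"twist":[0,0,0],"hand":1},{"translation":[0,0,0],"twist":[0,0,0],"hand":1},{"translation":[0,0,0],"twist":[0,0,0],"hand":1}]' 40;  python3 look.py 1
python3 -m creep '[{"translation":[0,-0.05,0],"twist":[0,0,0],"hand":1},{"translation":[0,-0.1,0],"twist":[0,0,0],"hand":1},{"translation":[0,-0.2,0],"twist":[0,0,0],"hand":1},{"translation":[0,-0.3,0],"twist":[0,0,0],"hand":1},{"translation":[0,-0.15,0],"twist":[0,0,0],"hand":1},{"translation":[0,0,0],"twist":[0,0,0],"hand":1},{"translation":[0,0,0],"twist":[0,0,0],"hand":1}]' 40;  python3 look.py 4
```

```text
t: 25.95
tool_pos: [0.5566, 0.1941, 0.016]
ee_rot: [-0.027, 0.029, 0.707, -0.706]
ft_force: [-1.1, -0.7, 6.5]
grip_width: 0.0636
26.0 [0.5566 0.1941 0.016 ] 0.0637 F [-0.48 -1.75  6.99] [0. 0. 0.]
t: 26.7
tool_pos: [0.5557, 0.194, 0.0948]
ee_rot: [-0.028, 0.028, 0.707, -0.707]
ft_force: [0.3, 0.1, -2.1]
grip_width: 0.0633
26.9 [0.5555 0.1939 0.0937] 0.0631 F [ 0.12 -0.11 -2.83] [0.44 0.54 0.31]
```

```bash
python3 -m creep '[{"translation":[-0.01,0,0.15],"twist":[0,0,0],"hand":1},{"translation":[-0.05,0,0.45],"twist":[0,0,0],"hand":1},{"translation":[-0.05,0,0.45],"twist":[0,0,0],"hand":1},{"translation":[-0.05,0,0.45],"twist":[0,0,0],"hand":1},{"translation":[-0.05,0,0.45],"twist":[0,0,0],"hand":1},{"translation":[-0.05,0,0.45],"twist":[0,0,0],"hand":1},{"translation":[-0.05,0,0.45],"twist":[0,0,0],"hand":1},{"translation":[-0.05,0,0.3],"twist":[0,0,0],"hand":1},{"translation":[-0.01,0,0.15],"twist":[0,-0.02,0],"hand":1},{"translation":[0,0,0],"twist":[0,0,0],"hand":1}]' 40
python3 look.py 3 i wrist scene
```

```text
t: 27.9
tool_pos: [0.5664, -0.1405, 0.0941]
ee_rot: [0.023, -0.023, -0.707, 0.707]
ft_force: [0.5, -0.4, -2.3]
grip_width: 0.0636
28.05 [ 0.5665 -0.1375  0.0944] 0.0635 F [-0.39  0.09 -1.83] [0.46 0.21 0.37]
```

View pics/iwrist.png

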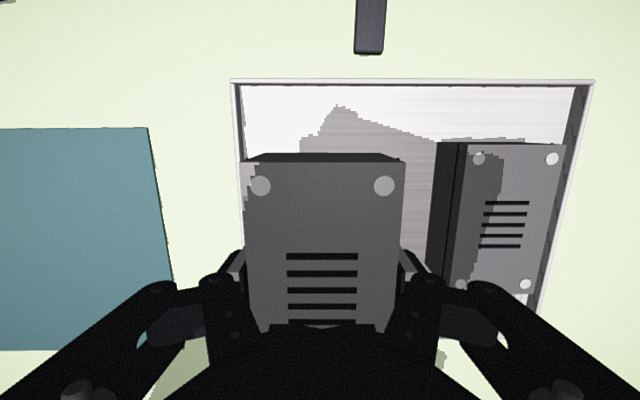

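The wrist view shows the right case flat in the tray (lid x 440–566) and the tray's far rim corners at (232,80) and (595,81). The held case is over the free half.

```bash
python3 - <<'E'
from h import *
d=dict(np.load("pics/iwrist.npz"))
for n,p,z in [("rim",(232,80),.018),("rim",(595,81),.018),("lid",(466,144),.054),("lid",(566,146),.054)]: print(n,ray(d,p,z).round(3))
E
```

```text
rim [ 0.673 -0.078  0.018]
rim [ 0.655 -0.344  0.018]
lid [ 0.619 -0.234  0.054]
lid [ 0.613 -0.299  0.054]
```

```bash
python3 -m creep '[{"translation":[0,0,0.1],"twist":[0,0,0],"hand":1},{"translation":[0,0.25,0],"twist":[0,0,0],"hand":1},{"translation":[0,0.25,0],"twist":[0,0,0],"hand":1},{"translation":[0,0.15,0],"twist":[0,0,0],"hand":1},{"translation":[0,0.07,0],"twist":[0,0,0],"hand":1},{"translation":[0,0.04,0],"twist":[0,0,0],"hand":1},{"translation":[0,0.01,0],"twist":[0,0,0],"hand":1},{"translation":[0,0.01,0],"twist":[0,0,0],"hand":1},{"translation":[0,0,0],"twist":[0,0,0],"hand":1}]' 40
python3 look.py 3
```

```text
t: 29.05
tool_pos: [0.5666, -0.1479, 0.0172]
ee_rot: [0.022, -0.023, -0.707, 0.707]
ft_force: [-0.7, -0.6, -2.2]
grip_width: 0.0633
29.2 [ 0.5665 -0.1479  0.0171] 0.0638 F [ 0.09  0.47 -1.79] [0.3  0.38 0.32]
```

```bash
python3 -m creep '[{"translation":[0,0.01,0],"twist":[0,0,0],"hand":1},{"translation":[0,0,0],"twist":[0,0,0],"hand":1},{"translation":[0,0,0],"twist":[0,0,0],"hand":-1},{"translation":[0,0,0],"twist":[0,0,0],"hand":-1},{"translation":[0,0,0],"twist":[0,0,0],"hand":-1},{"translation":[0,0,0],"twist":[0,0,0],"hand":-1},{"translation":[0,-0.14,0],"twist":[0,0,0],"hand":-1},{"translation":[0,-0.35,0],"twist":[0,0,0],"hand":-1},{"translation":[0,-0.45,0],"twist":[0,0,0],"hand":-1},{"translation":[0,-0.45,0],"twist":[0,0,0],"hand":-1}]' 40
python3 -m creep '[{"translation":[0,-0.3,-0.45],"twist":[0,0,0],"hand":-1},{"translation":[0,0,-0.45],"twist":[0,0,0],"hand":-1},{"translation":[0,0,-0.3],"twist":[0,0,0],"hand":-1},{"translation":[0,0,0],"twist":[0,0,0],"hand":-1},{"translation":[0,0,0],"twist":[0,0,0],"hand":-1},{"translation":[0,0,0],"twist":[0,0,0],"hand":-1}]' 40
python3 look.py 2 j side scene
python3 - <<'E'
import cv2
a=cv2.imread("pics/jside.png")[120:310,220:450];b=cv2.imread("pics/jscene.png")[150:305,200:490]
a=cv2.resize(a,(400,330));b=cv2.resize(b,(400,214));b=cv2.copyMakeBorder(b,0,116,0,0,0)
cv2.imwrite("pics/j.png",cv2.hconcat([a,b]))
E
```

```text
t: 30.2
tool_pos: [0.566, -0.1477, 0.157]
ee_rot: [-0.022, 0.022, 0.707, -0.707]
ft_force: [0.4, -0.6, 0.6]
grip_width: 0.0851
t: 30.8
tool_pos: [0.5736, -0.0322, 0.1828]
ee_rot: [0.022, -0.023, -0.707, 0.707]
ft_force: [0.0, -0.3, 0.5]
grip_width: 0.0852
30.9 [ 0.5736 -0.0325  0.1825] 0.0853 F [ 0.48 -0.37  0.33] [0.3  0.8  0.12]
```

View pics/j.png

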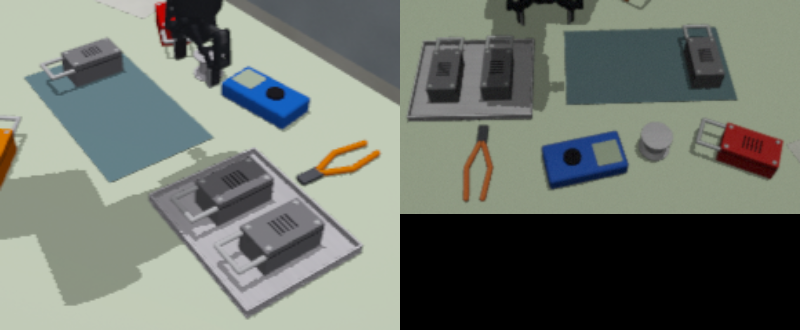

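Both empty cases lie flat side by side in the tray. The left case is flat on the mat, the meter, spool and cutters look unmoved, and the gripper is clear.

```bash
python3 -c "
from workcell import bot
print(bot.hand_in(), bot.sense()['t'])"
```

```text
the job is handed in; nothing more can be done
the job is handed in; nothing more can be done
```

I felt all three cases from left to right. The left is loaded and stays on the mat. The middle and right are empty and now lie flat, side by side, in the aluminium return tray. I handed the job in at about 31 s, and no verdict was reported.

| Case | Handle force when raised | Result |
|---|---|---|
| Left | about 3 N (single averages 2.6 to 3.9 N) | loaded, left on the mat |
| Middle | about 1.2 N | empty, about 2.8 N when hanging free |
| Right | about 1.4 N | empty, about 2.4 N when hanging free |

- **Unsure reading:** the first left reading, about 2.6 N, was at the lower edge of the loaded range. I sampled more and lowered it part way before calling it loaded. The other two cases, at well under half that force, made it clear.
- **Last pictures:** in the side and scene views the left case stands on the mat, the meter, spool and cutters look unmoved, and the gripper is open and clear. I checked these by eye and did not measure the final positions or tilts.
- **Failed checks:** none on the robot. The only fault was an error in one of my own scripts, which I fixed.

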